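# Fit the frosted glass strip into the film-strip viewer

## Robot

A 6-joint arm with a two-finger parallel gripper is mounted at the origin on the work surface. World frame = base frame: x ahead of the robot, y to its left, z up, the work surface at z = 0. Lengths are in m, angles in degrees, forces in N, time in s.
With the tool pointing down it reaches from about 0.25 to 0.725 m from the base axis. Payload 9.7 kg.
Tool frame: the origin (TCP) lies on the centre line of the jaws, within the pads' length; the fingertips stand 17 mm ahead of it and the grasp point (between the pads) lies 2 mm behind it (bot.tip_extent is the distance from the TCP to the fingertips, in m); z points along the fingers, y is the line along which they close (so a half turn about z gives the same grasp; the last joint's range is limited). The gripper opens to 85 mm and grips with 20 to 120 N. Pads are 22 mm wide; open, the fingers measure 114 mm over their backs; the gripper's body (76 mm by 85 mm) begins 54 mm behind the grasp point. The pads swing forward as they close: fully open they stand 13 mm farther back than shut.
Start: joints at [66.005, 4.979, 10.078, 95.1, 0, 90], TCP at [0.224, 0.502, 0.248] pointing down, gripper open.
Joint ranges: [-179.16, 179.16], [-48.56, 103.87], [-65.8, 70.77], [-126.05, 130.52], [-82.76, 87.17], [-180, 180]. Speed limits (degrees/s): [127.2, 127.2, 147.25, 180, 180, 180].

## Interface

Orientations are given as [roll, pitch, yaw] about the fixed x, y, z axes, in that order (R = Rz(yaw) Ry(pitch) Rx(roll)).
In Python, from workcell import bot gives the robot as it stands.
- The arm moves only by the tool carry_out, never from a script. Its argument "moves" is text: rows parted by semicolons, each of 7 numbers parted by spaces: the shift along the tool's x, y, z in mm, then the turn, a rotation vector about the tool's x, y, z in degrees, then the finger opening in mm, from 0 to 85.4. A call has 1 to 20 rows; each row is the pose to reach, as a shift and turn from the pose commanded when the call began, along the tool's axes at that moment; what a row does not reach only later rows make up. A row lasts 1/10 s, in which the tool goes at most 50 mm and 8.59 degrees, less where a joint would pass 70% of its speed; a pose out of reach is approached as far as the arm can. A call with a gripper value outside its range is refused whole. The fingers move at their own pace and stop on an object; "force" is the grip in N (left out, the last holds). Time passes only in rows, so rows that repeat a pose let the fingers close. It gives the time, the measured TCP pose, the force, the opening and the grip force at its end, in the units of the state.
- bot.get_obs(): the state, without advancing time (a new reading comes with each control period).
- bot.camera(name): name is "scene" or "top"; returns a dict with "img" (384x512x3 uint8, red, green, blue), "mtx" (3x3 intrinsics, pixels), "position" and "orientation" of the camera in the world. Camera axes: x right, y up, looking along -z (the intrinsics and any distortion apply to the point x, -y, -z); pixel columns grow to the right and rows downward; lengths in m; the calibration is good to about 2 mm. A picture is of the moment at which its call begins. There is no depth.
- bot.job_done(): hands the job in; it is judged then, once.
The state is a dict: "time": time; "q": joint angles; "qd": joint speeds; "joint_efforts": joint torques, N m; "ee_pos": TCP position; "tcp_rot": TCP orientation; "wrist_force": force on the tool from outside, world axes, zero at the start; "torque": the same for the moment, N m; "opening": finger opening in m; "grasp_force": force on a finger pad.
Only numpy, scipy, OpenCV 4.12 (cv2) and the standard library are available. Lean on these libraries where they do the work, as an engineer would, in place of code of your own. Each camera call takes 0.05 s, during which the arm holds its last target. There are 200 camera calls.

## Task

Move the frosted glass strip from its wooden storage block to the film-strip viewer. Press lightly on the strip and slide it out along its channel until its end overhangs the block far enough to be gripped, then take it out and lay it flat between the viewer's guides, fully home against the end stop, and let go. It is glass: do not press or push it hard, do not let it fall, and leave the other things on the counter undisturbed.

Things in the scene. Friction and masses are not known exactly. Their poses are not given: they have to be found in the camera images.
- glass: frosted pale smooth glass strip, 150 long (its x) x 50 wide (y) x 4 mm thick, about 75 g, ends alike. Starts flat in the storage block's channel, its front end 5 to 20 mm inside the block's front edge, its x within 1 degree of the block's x. Fingertips pressed on its top carry it along, but under about 7 N they slip and over 11 N is too hard; the load drops as a drag begins, so keep it near 9 N. Origin: centre of its underside
- glass_front (a point): middle of the strip's end that faces the robot side at the start (strip's -x end), half way up its thickness; 75 mm from the strip's centre
- block: dark wooden storage block, fixed, 180 long (x) x 92 wide (y); -x is its open front, roughly towards the robot. Origin: centre of its underside. A 56 mm wide channel runs along x, its floor 60 mm above the counter. Side rails and a back wall stand 5 mm above the floor (1 mm above the strip's top), so the strip's long sides cannot be gripped there
- block_edge (a point): middle of the front edge of the block's bed, at bed height (60 mm above the counter), 90 mm in front (-x) of the block's origin; axes as the block
- viewer: grey film-strip viewing box, fixed, 118 long (x) x 100 wide (y); -x is its open front, roughly towards the robot. Origin: on the counter under the middle of its bed. Bed 55 mm above the counter, 110 mm long (x -55 to +55 mm), grey window; aluminium guides 56 mm apart, 6 mm above the bed; end stop 8 mm above it. With the strip home its other end sticks out 40 mm at the front
- viewer_stop (a point): middle of the end stop's front face at bed height, 55 mm behind (+x of) the viewer's origin; axes as the viewer. With the strip home its centre lies 75 mm in front (-x) of this point
- viewer_edge (a point): middle of the front edge of the viewer's bed, at bed height, 55 mm in front (-x) of the viewer's origin
- cassette: squat black film cassette standing upright, 44 mm across, 48 mm high; bystander. Origin: centre of its underside
- brush_holder: brass cup 52 mm across and 75 mm high with three spotting brushes standing up to 160 mm; bystander. Origin: centre of its underside
- block_bed: hard black slide plate, the floor of the block's channel, 172 x 56 x 4 mm, on stiff springs; its top is 60 mm above the counter and sinks 0.8 mm per 10 N pressed on it. Origin: centre of its underside, 56 mm above the counter, 4 mm in front of the block's origin
- block_keeper (a point): middle of the front lip of the chrome keeper plate (3 mm thick) over the rear 65 mm of the block and the strip's back end; the point is on its underside, 15 mm above the bed, 115 mm behind block_edge. A spring tongue below it holds the strip down with 2.6 N. The strip leaves it only by sliding forward: press ahead of it; once gripping the overhang draw straight out until clear, then lift
Mind the look-alikes: they are no part of the job. There is more than one size of the glass; the one meant has the size given above. There is more than one size of the viewer; the job needs the larger.

How it is judged:
By the outcome, as a careful person would: the job done as asked, in the order asked, and still so for the second after the job is handed in, with the robot touching nothing.
It also fails if it takes over 72 s, if anything falls off the work surface, if the arm or the gripper's body presses on something with over 40 N, if the wrist force passes 120 N, or if a joint passes its speed limit or range.

## Working session

There is one attempt and no reset: what is moved stays moved. The work goes in short steps, Python scripts to look and compute and a tool call to move; the robot and the scene stay as the last step left them, time stands still between calls to the robot, and variables do not carry over. Pictures are saved under pics/ and viewed, at most 10 in all, crops included, and the job is handed in when it is done.

Besides the shell and the picture viewer there is one more tool, called after ">>>" as name(argument=value, ...) on one line, values as JSON. carry_out: Moves the arm, as the interface text tells. Its arguments: {"type":"object","properties":{"moves":{"type":"string"},"force":{"type":"number"}},"required":["moves"]}

```bash
mkdir -p pics; cat > h.py <<'E'
import numpy as np, cv2
from workcell import bot
from scipy.spatial.transform import Rotation as R
def snap(n,f):
    c=bot.camera(n); cv2.imwrite(f'pics/{f}.png',c['img'][:,:,::-1]); np.save(f'pics/{f}.npy',c,allow_pickle=True); return c
def load(f): return np.load(f'pics/{f}.npy',allow_pickle=True).item()
def rot(c):
    o=np.array(c['orientation'],float)
    return o if o.shape==(3,3) else R.from_euler('xyz',o,degrees=True).as_matrix()
def ray(c,uv):
    d=np.array(c.get('dist',np.zeros(5)),float)
    p=cv2.undistortPoints(np.array([[uv]],float),np.array(c['mtx']),d)[0,0]
    return np.array(c['position']),rot(c)@np.array([p[0],-p[1],-1])
def onz(c,uv,z):
    o,d=ray(c,uv); return o+d*(z-o[2])/d[2]
def proj(c,P):
    v=rot(c).T@(np.array(P)-c['position']); k=np.array(c['mtx'])@np.array([v[0],-v[1],-v[2]]); return k[:2]/k[2]
E
python3 - <<'E'
from h import *
for n in('scene','top'):
    c=snap(n,n+'0'); print(n,{k:v for k,v in c.items() if k!='img'})
o=bot.get_obs();print(o)
a=[cv2.imread(f'pics/{n}0.png') for n in('scene','top')]
cv2.imwrite('pics/s0b.png',cv2.resize(a[0],(800,600)));cv2.imwrite('pics/t0b.png',cv2.resize(a[1],(800,600)))
E
```

```text
scene {'mtx': array([[382.43901553,   0.        , 254.96958354],
       [  0.        , 382.43901553, 188.50735595],
       [  0.        ,   0.        ,   1.        ]]), 'position': array([ 1.0265665 , -0.27974924,  0.74782263]), 'orientation': array([36.18696941, -0.12761829, 59.23697987])}
top {'mtx': array([[382.47190586,   0.        , 257.20301215],
       [  0.        , 382.47190586, 190.98994475],
       [  0.        ,   0.        ,   1.        ]]), 'position': array([ 0.52640163, -0.01198314,  0.95984788]), 'orientation': array([  5.61538619,  -0.37832043, -91.20917601])}
{'time': 0.1, 'q': array([ 6.60041889e+01,  5.00808100e+00,  1.00395135e+01,  9.50985424e+01,
       -5.48407219e-04,  9.00007680e+01]), 'qd': array([ 0.040164  , -0.03046296,  0.10852884, -0.02537921, -0.02614097,
        0.04275681]), 'joint_efforts': array([ 1.40216722e-03, -5.21559083e+01,  4.65654230e+01,  1.60133501e-02,
        7.33552406e-05,  8.12247805e-06]), 'ee_pos': array([0.22359964, 0.50230553, 0.24765733]), 'tcp_rot': array([-1.79932890e+02,  5.49306408e-04,  1.56003422e+02]), 'wrist_force': array([ 0.15913747, -0.4608584 ,  0.34049987]), 'torque': array([-0.02323105,  0.02838136, -0.00743093]), 'grasp_force': 0.0, 'opening': 0.08521199729188525}
```

View pics/s0b.png

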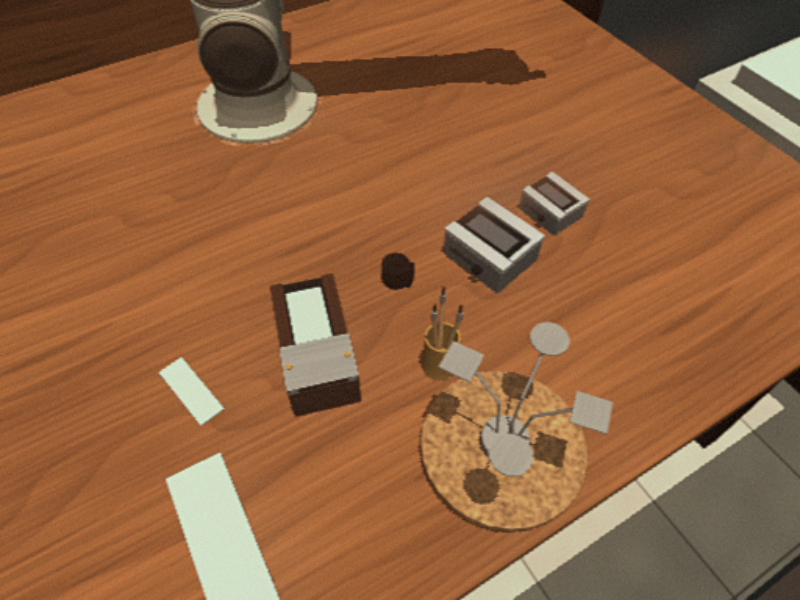

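View pics/t0b.png

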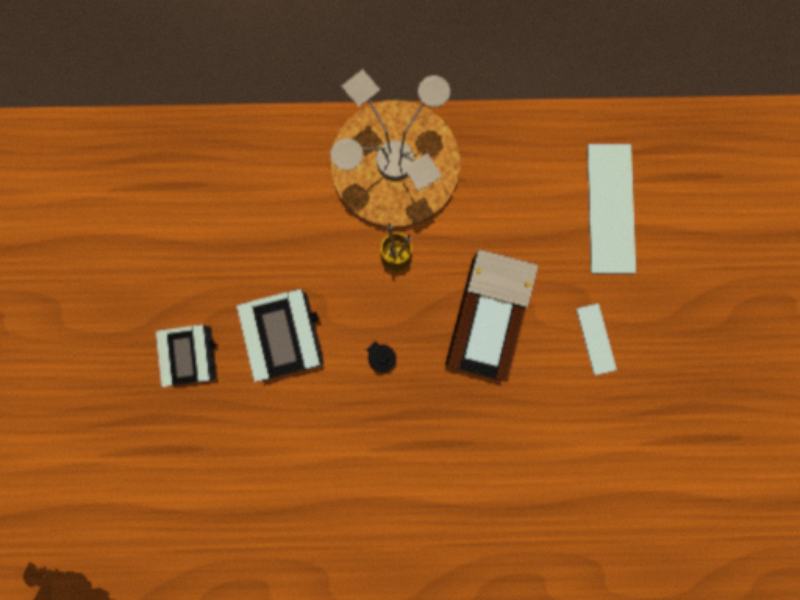

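The scene picture shows the block with keeper at about (315,345) and the large viewer at (495,240). The top picture has the block at (490,315), its glass at (488,330), the viewer at (280,335), the cassette at (382,357) and the cup at (396,250).

```bash
python3 - <<'E'
from h import *
c=load('top0');s=load('scene0')
print(proj(s,[0,0,0])*1.5625)
im=c['img'][:,:,::-1]
cv2.imwrite('pics/crop1.png',cv2.resize(im[150:250,148:348],(800,400),interpolation=cv2.INTER_CUBIC))
hsv=cv2.cvtColor(im,cv2.COLOR_BGR2HSV)
m=((hsv[...,2]>140)&(hsv[...,1]<60)).astype(np.uint8)
n,l,st,ce=cv2.connectedComponentsWithStats(m)
for i in range(1,n):
    if st[i,4]<60: continue
    cn=max(cv2.findContours((l==i).astype(np.uint8),0,2)[0],key=cv2.contourArea)
    b=cv2.boxPoints(cv2.minAreaRect(cn)); x,y=st[i,:2]
    print(st[i],ce[i].round(1))
    if 150<ce[i][1]<260:
        P=np.array([onz(c,p,.064)[:2] for p in b]);print(P.round(4).tolist(), np.linalg.norm(np.diff(P,axis=0),axis=1))
E
```

```text
[256.77998873 103.51617708]
[221  46  21  20 212] [230.5  56.1]
[268  49  19  18 239] [277.1  57.8]
[213  90  18  18 228] [221.5  98.5]
[242  91  15  22 177] [250.  102.5]
[ 376   92   31   83 2293] [391.  133.2]
[257 100  24  20 270] [268.4 109.1]
[ 298  161   45   73 1798] [317. 194.]
[[0.5294, -0.093], [0.6853, -0.137], [0.6614, -0.2239], [0.5061, -0.1785]] [0.1620667  0.09010319 0.161806  ]
[152 185  52  59 989] [177.1 212.3]
[[0.6111, 0.2302], [0.6328, 0.1328], [0.5169, 0.1057], [0.4958, 0.2019]] [0.0997221  0.11903588 0.09850314]
[369 195  25  45 637] [381.3 216.7]
[[0.5943, -0.2815], [0.6026, -0.3152], [0.502, -0.3369], [0.4939, -0.3035]] [0.03476526 0.10286983 0.03439065]
[100 208  34  39 482] [116.5 225.9]
[[0.5753, 0.3496], [0.5816, 0.2802], [0.4987, 0.27], [0.4925, 0.3389]] [0.06974657 0.08355723 0.06912593]
```

View pics/crop1.png

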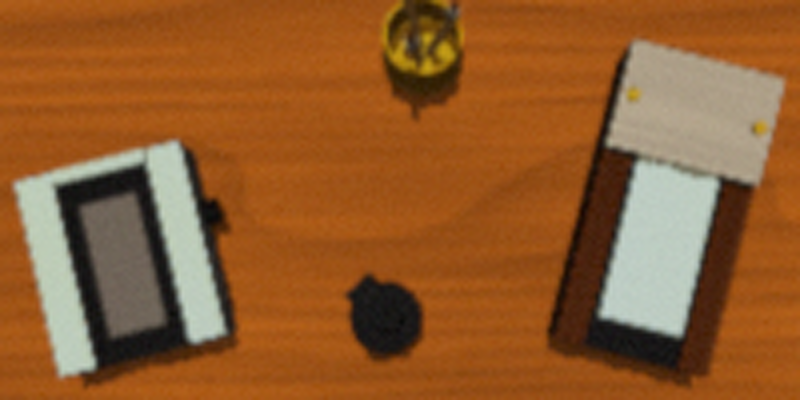

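The crop shows the block's front edge at about (588,345)-(682,368), the glass front at (600,318)-(685,338), and the viewer's guides with the stop at the top. Next I'll fit lines.

```bash
python3 - <<'E'
from h import *
c=load('top0');im=c['img'][:,:,::-1]
big=cv2.resize(im,None,fx=4,fy=4,interpolation=cv2.INTER_CUBIC)
hsv=cv2.cvtColor(big,cv2.COLOR_BGR2HSV);H,S,V=cv2.split(hsv)
for p in [(1242,860),(1262,690),(1236,940),(1170,900),(640,900),(712,860),(705,775)]: print(p,hsv[p[1],p[0]])
def quad(m,z,nm):
    cs=cv2.findContours(m.astype(np.uint8),0,2)[0];cn=max(cs,key=cv2.contourArea)
    r=cv2.minAreaRect(cn);b=cv2.boxPoints(r)
    P=np.array([onz(c,(p+.5)/4-.5,z)[:2] for p in b]);P=P[np.argsort(P[:,0])]
    f,k=P[:2].mean(0),P[2:].mean(0);a=k-f
    print(nm,'front',f.round(4),'back',k.round(4),'yaw',np.degrees(np.arctan2(a[1],a[0])).round(2),'len',np.linalg.norm(a).round(4),'wid',np.linalg.norm(P[0]-P[1]).round(4))
def roi(m,x0,x1,y0,y1):
    q=np.zeros_like(m);q[y0:y1,x0:x1]=m[y0:y1,x0:x1];return q
g=roi((V>140)&(H>60)&(H<110)&(S<60),1140,1400,620,1000);quad(g,.064,'glass')
k=roi((V>110)&(S<70)&~((H>60)&(H<110)),1140,1400,620,1000);quad(k,.078,'keeper')
v=roi((V>140)&(S<60),600,830,700,1000);quad(v,.061,'viewer')
ing=roi(~((V>140)&(S<60)),600,830,700,1000)
# guides separately: split by columns along axis
w=roi((V>60)&(V<140)&(S<90),640,770,760,960);quad(w,.055,'window')
for n,r in(('guideL',(600,700,745,1000)),('guideR',(735,830,745,1000))):
    quad(roi((V>140)&(S<60),*r),.061,n)
# block whole: non-orange
d=roi((V<105),1100,1400,620,1010);d|=g|k
quad(d,.065,'block')
# cassette, brush
quad(roi(V<60,960,1080,840,970),.048,'cass')
E
```

```text
(1242, 860) [ 65  16 204]
(1262, 690) [ 17  56 172]
(1236, 940) [160  35  22]
(1170, 900) [ 12 215  71]
(640, 900) [ 54  26 206]
(712, 860) [ 13  49 109]
(705, 775) [30 32 32]
glass front [ 0.5177 -0.1351] back [ 0.6084 -0.1607] yaw -15.75 len 0.0943 wid 0.0498
keeper front [ 0.6029 -0.158 ] back [ 0.6719 -0.1789] yaw -16.86 len 0.0721 wid 0.0912
viewer front [0.5063 0.1543] back [0.622  0.1827] yaw 13.78 len 0.1191 wid 0.0999
window front [0.5206 0.1582] back [0.6003 0.1768] yaw 13.17 len 0.0819 wid 0.0355
guideL front [0.5013 0.1759] back [0.6175 0.2032] yaw 13.24 len 0.1194 wid 0.0559
guideR front [0.516  0.1162] back [0.6305 0.1447] yaw 14.0 len 0.118 wid 0.0229
block front [ 0.4928 -0.1235] back [ 0.6749 -0.1785] yaw -16.8 len 0.1902 wid 0.0972
cass front [0.5038 0.009 ] back [0.5498 0.0081] yaw -1.05 len 0.046 wid 0.0302
```

>>> carry_out(moves="0 0 0 0 0 5 0; 0 0 0 0 0 5 0", force=30)

```text
time: 0.3
ee_pos: [0.2236, 0.5024, 0.2479]
tcp_rot: [-180.0, 0.0, 150.9]
wrist_force: [0.3, 0.0, 0.4]
opening: 0.0589
grasp_force: 0.0
```

```bash
python3 -c "
from h import *
o=bot.get_obs();print(o['q'],o['tcp_rot'],bot.tip_extent)"
```

```text
[ 6.60042925e+01  4.99821283e+00  1.00563201e+01  9.51018092e+01
 -1.15173356e-03  9.50792406e+01] [-1.79956572e+02  5.01629219e-03  1.50925054e+02] 0.017
```

>>> carry_out(moves="-20 -13 0 0 0 -1 0; -60 -38 0 0 0 -3 0; -100 -64 0 0 0 -4 0; -140 -89 0 0 0 -5 0; -180 -115 0 0 0 -6 0; -220 -140 0 0 0 -7 0; -260 -165 0 0 0 -8 0; -300 -191 0 0 0 -9 0; -340 -216 0 0 0 -10 0; -380 -242 0 0 0 -11 0; -420 -267 0 0 0 -12 0; -460 -293 0 0 0 -13 0; -500 -318 0 0 0 -13 0; -540 -344 0 0 0 -13 0; -580 -369 0 0 0 -13 0; -610 -388 0 0 0 -13 0; -629 -400 0 0 0 -13 0; -629 -400 0 0 0 -13 0; -629 -400 0 0 0 -13 0; -629 -400 0 0 0 -13 0")

```text
time: 2.3
ee_pos: [0.5796, -0.1515, 0.2484]
tcp_rot: [180.0, -0.0, 164.1]
wrist_force: [0.8, -0.3, 0.1]
opening: 0.0001
grasp_force: 0.0
```

>>> carry_out(moves="0 0 20 0 0 0 0; 0 0 50 0 0 0 0; 0 0 80 0 0 0 0; 0 0 110 0 0 0 0; 0 0 130 0 0 0 0; 0 0 145 0 0 0 0; 0 0 153 0 0 0 0; 0 0 157 0 0 0 0; 0 0 157 0 0 0 0; 0 0 157 0 0 0 0")

```text
time: 3.3
ee_pos: [0.5804, -0.1524, 0.0923]
tcp_rot: [180.0, 0.1, 164.0]
wrist_force: [-0.0, 0.5, 0.0]
opening: -0.0002
grasp_force: 0.0
```

```bash
python3 - <<'E'
from h import *
a=snap('scene','scene1')['img'];b=snap('top','top1')['img'];print(bot.get_obs()['ee_pos'],bot.get_obs()['wrist_force'])
f=lambda i:cv2.resize(i[:,:,::-1],(800,440) ,interpolation=cv2.INTER_CUBIC)
x=cv2.resize(a[150:270,150:280,::-1],(430,400));y=cv2.resize(b[140:260,270:370,::-1],(340,400))
cv2.imwrite('pics/c2.png',np.hstack([x,y]))
c=load('scene1');e=bot.get_obs()['ee_pos'];print(proj(c,e-[0,0,.017]),proj(load('top1'),e-[0,0,.017]))
E
```

```text
[ 0.58039128 -0.15241642  0.09225064] [-0.34810977 -0.12149473  1.31789304]
[197.99188812 205.05827283] [314.7444924  203.91908347]
```

View pics/c2.png

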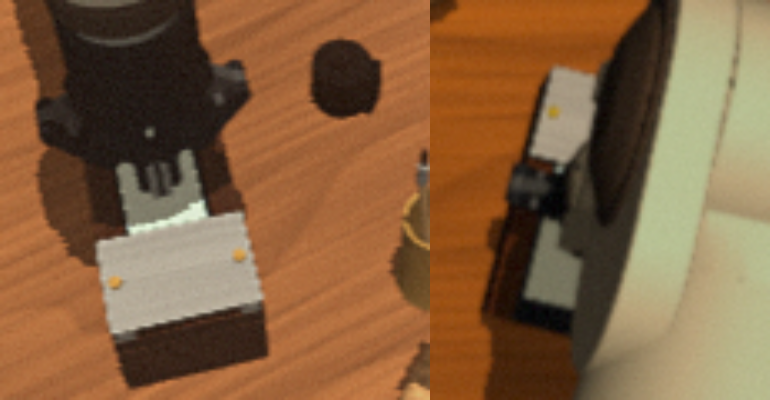

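The left crop shows the closed fingertips centred over the strip at about (158,185), clear of the keeper lip.

>>> carry_out(moves="0 0 4 0 0 0 0; 0 0 8 0 0 0 0; 0 0 9.5 0 0 0 0; 0 0 10 0 0 0 0; 0 0 10 0 0 0 0; 0 0 10 0 0 0 0; 0 0 10 0 0 0 0")

```text
time: 4.1
ee_pos: [0.58, -0.1523, 0.0814]
tcp_rot: [180.0, 0.0, 164.0]
wrist_force: [-0.3, 0.2, -0.0]
opening: 0.0
grasp_force: 0.0
```

>>> carry_out(moves="0 0 0.3 0 0 0 0; 0 0 0.5 0 0 0 0; 0 0 0.5 0 0 0 0; 0 0 0.5 0 0 0 0")

```text
time: 4.5
ee_pos: [0.5799, -0.1523, 0.0808]
tcp_rot: [180.0, 0.0, 164.0]
wrist_force: [-0.1, 0.5, -0.0]
opening: -0.0004
grasp_force: 0.0
```

>>> carry_out(moves="0 0 0.2 0 0 0 0; 0 0 0.4 0 0 0 0; 0 0 0.4 0 0 0 0; 0 0 0.4 0 0 0 0")

```text
time: 4.9
ee_pos: [0.5799, -0.1523, 0.0806]
tcp_rot: [-180.0, 0.0, 164.0]
wrist_force: [-2.6, 0.4, 3.2]
opening: -0.0001
grasp_force: 1.3
```

>>> carry_out(moves="0 0 0.2 0 0 0 0; 0 0 0.3 0 0 0 0; 0 0 0.3 0 0 0 0; 0 0 0.3 0 0 0 0")

```text
time: 5.3
ee_pos: [0.5799, -0.1523, 0.0803]
tcp_rot: [180.0, 0.0, 164.0]
wrist_force: [-2.2, -0.5, 5.4]
opening: -0.0005
grasp_force: 2.6
```

>>> carry_out(moves="0 0 0.1 0 0 0 0; 0 0 0.2 0 0 0 0; 0 0 0.2 0 0 0 0; 0 0 0.2 0 0 0 0")

```text
time: 5.7
ee_pos: [0.5799, -0.1523, 0.0803]
tcp_rot: [-180.0, 0.0, 164.0]
wrist_force: [-1.4, 1.0, 6.3]
opening: 0.0001
grasp_force: 3.0
```

>>> carry_out(moves="0 0 0.2 0 0 0 0; 0 0 0.3 0 0 0 0; 0 0 0.3 0 0 0 0; 0 0 0.3 0 0 0 0")

```text
time: 6.1
ee_pos: [0.58, -0.1523, 0.0802]
tcp_rot: [-180.0, 0.0, 164.0]
wrist_force: [-2.7, -0.0, 7.4]
opening: -0.0004
grasp_force: 3.7
```

>>> carry_out(moves="0.3 0 0 0 0 0 0; 1 0 0 0 0 0 0; 2 0 0 0 0 0 0; 3 0 0 0 0 0 0; 3 0 0 0 0 0 0")

```text
time: 6.6
ee_pos: [0.5779, -0.1517, 0.0803]
tcp_rot: [180.0, 0.1, 164.0]
wrist_force: [3.7, -0.6, 5.8]
opening: -0.0002
grasp_force: 2.8
```

>>> carry_out(moves="0 0 0.3 0 0 0 0; 0 0 0.5 0 0 0 0; 0 0 0.5 0 0 0 0; 0 0 0.5 0 0 0 0")

```text
time: 7.0
ee_pos: [0.578, -0.1517, 0.0801]
tcp_rot: [180.0, 0.2, 164.0]
wrist_force: [3.3, -1.2, 8.2]
opening: -0.0
grasp_force: 3.9
```

>>> carry_out(moves="0.5 0 0 0 0 0 0; 1 0 0 0 0 0 0; 2 0 0 0 0 0 0; 3 0 0 0 0 0 0; 4 0 0 0 0 0 0")

```text
time: 7.5
ee_pos: [0.5746, -0.1507, 0.0802]
tcp_rot: [180.0, 0.2, 164.0]
wrist_force: [6.9, -2.6, 6.1]
opening: 0.0003
grasp_force: 3.4
```

>>> carry_out(moves="0 0 0.2 0 0 0 0; 0 0 0.4 0 0 0 0; 0 0 0.5 0 0 0 0; 0 0 0.5 0 0 0 0")

```text
time: 7.9
ee_pos: [0.5745, -0.1507, 0.08]
tcp_rot: [180.0, 0.2, 164.0]
wrist_force: [4.5, -1.4, 9.4]
opening: -0.0001
grasp_force: 4.6
```

>>> carry_out(moves="0.5 0 0 0 0 0 0; 1 0 0 0 0 0 0; 2 0 0 0 0 0 0; 3 0 0 0 0 0 0; 4 0 0 0 0 0 0")

```text
time: 8.4
ee_pos: [0.5711, -0.1497, 0.0801]
tcp_rot: [180.0, 0.3, 164.0]
wrist_force: [6.8, -2.0, 8.4]
opening: 0.0
grasp_force: 4.1
```

```bash
cat > gl.py <<'E'
from h import *
import sys
f=sys.argv[1]; c=snap('scene',f); im=c['img'][:,:,::-1]
x,y,w,h=180,160,60,75
o=cv2.resize(im[150:250,150:280],(780,600),interpolation=cv2.INTER_CUBIC);cv2.imwrite(f'pics/{f}c.png',o)
d=np.abs(im.astype(int)-load('scene1')['img'][:,:,::-1].astype(int)).sum(2)
E
python3 gl.py scene2
```

```text
(no output)
```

View pics/scene2c.png

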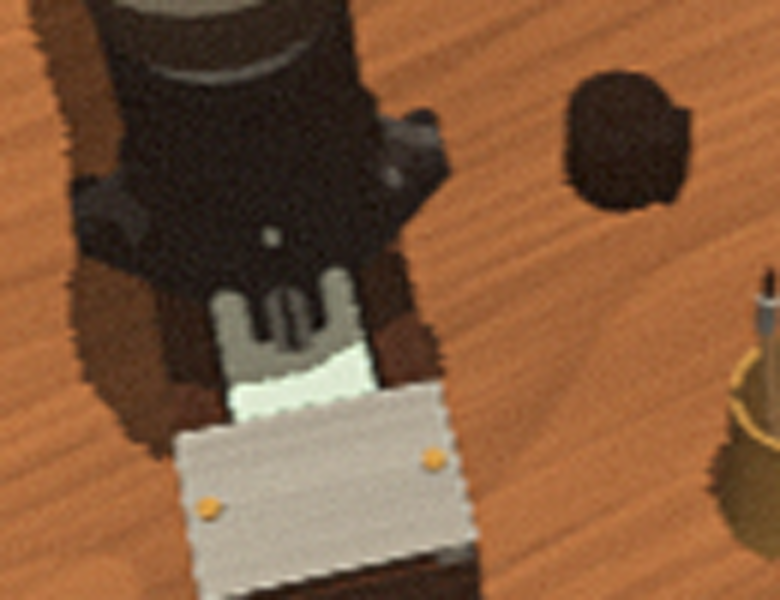

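The fingers rest on the strip at about (290,345), still clear of the lip. The strip's front is hidden here, so I'll use the top view for it.

>>> carry_out(moves="0.5 0 0.1 0 0 0 0; 1.5 0 0.1 0 0 0 0; 3 0 0.1 0 0 0 0; 4.5 0 0.1 0 0 0 0; 6 0 0.1 0 0 0 0; 8 0 0.1 0 0 0 0")

```text
time: 9.05
ee_pos: [0.5635, -0.1476, 0.08]
tcp_rot: [180.0, 0.3, 164.0]
wrist_force: [7.4, -2.3, 7.6]
opening: -0.0
grasp_force: 4.3
```

```bash
cat > fr.py <<'E'
from h import *
import sys
def front(f):
    c=load(f);g=cv2.cvtColor(c['img'],cv2.COLOR_RGB2GRAY).astype(np.float32)
    ax=np.array([np.cos(np.radians(-16.2)),np.sin(np.radians(-16.2))]);n=np.array([-ax[1],ax[0]])
    f0=np.array([.5177,-.1351]);res=[]
    for off in(.010,.014,.018,.021):
        t=np.arange(-.075,.06,.001);uv=np.array([proj(c,[*(f0+ax*s+n*off),.064]) for s in t],np.float32)
        p=cv2.remap(g,uv[:,:1].copy(),uv[:,1:].copy(),cv2.INTER_LINEAR).ravel()
        res.append(p[::5].astype(int).tolist())
    return res
if __name__=='__main__':
    for f in sys.argv[1:]:
        if f.startswith('+'): f=f[1:];snap('top',f)
        print(f);[print(r) for r in front(f)]
E
python3 fr.py top0 top1 +top2
```

```text
top0
[97, 100, 91, 91, 89, 90, 94, 95, 94, 94, 54, 34, 22, 22, 24, 132, 200, 199, 197, 199, 195, 198, 199, 198, 199, 198, 200]
[99, 96, 93, 93, 87, 94, 95, 91, 96, 94, 58, 40, 19, 20, 25, 128, 198, 199, 197, 200, 197, 199, 200, 198, 199, 197, 199]
[100, 96, 95, 92, 88, 93, 96, 92, 98, 94, 64, 39, 23, 21, 25, 124, 197, 198, 199, 200, 199, 198, 198, 198, 198, 198, 198]
[97, 96, 95, 90, 91, 95, 93, 92, 97, 97, 62, 38, 22, 24, 23, 141, 196, 197, 197, 197, 196, 198, 196, 197, 197, 196, 196]
top1
[45, 44, 42, 44, 43, 47, 47, 41, 46, 44, 46, 34, 10, 8, 10, 78, 115, 114, 113, 113, 115, 113, 112, 75, 53, 56, 43]
[48, 44, 45, 41, 40, 43, 41, 41, 46, 45, 43, 35, 7, 7, 12, 74, 112, 113, 114, 114, 114, 113, 115, 105, 104, 102, 66]
[48, 44, 45, 43, 43, 44, 44, 45, 46, 43, 45, 33, 9, 7, 8, 72, 114, 113, 111, 114, 111, 113, 114, 113, 115, 113, 92]
[47, 46, 47, 43, 41, 44, 43, 43, 46, 45, 46, 31, 9, 11, 8, 85, 111, 115, 110, 115, 112, 114, 112, 113, 113, 111, 91]
top2
[44, 44, 42, 43, 42, 45, 43, 37, 43, 46, 46, 36, 65, 114, 113, 113, 113, 89, 47, 48, 48, 48, 41, 30, 46, 52, 60]
[47, 44, 42, 43, 40, 43, 41, 42, 41, 46, 48, 32, 70, 114, 111, 114, 114, 103, 88, 84, 81, 68, 31, 3, 22, 38, 51]
[48, 44, 43, 44, 42, 44, 42, 41, 44, 44, 48, 32, 70, 113, 113, 113, 115, 113, 113, 109, 112, 107, 67, 12, 2, 11, 17]
[46, 44, 45, 41, 38, 44, 46, 41, 46, 45, 46, 33, 74, 110, 112, 111, 115, 113, 111, 114, 113, 114, 87, 13, 1, 4, 10]
```

>>> carry_out(moves="0.5 0 0.1 0 0 0 0; 1.5 0 0.2 0 0 0 0; 3 0 0.2 0 0 0 0; 4.5 0 0.2 0 0 0 0; 6 0 0.2 0 0 0 0; 8 0 0.2 0 0 0 0; 10 0 0.2 0 0 0 0")

```text
time: 9.8
ee_pos: [0.554, -0.1448, 0.08]
tcp_rot: [180.0, 0.3, 164.0]
wrist_force: [6.2, -1.8, 8.7]
opening: 0.0001
grasp_force: 4.6
```

>>> carry_out(moves="1.5 0 0.1 0 0 0 0; 3 0 0.1 0 0 0 0; 4.5 0 0.1 0 0 0 0; 6 0 0.1 0 0 0 0; 8 0 0.1 0 0 0 0; 10 0 0.1 0 0 0 0")

```text
time: 10.4
ee_pos: [0.5444, -0.1421, 0.0799]
tcp_rot: [180.0, 0.3, 164.0]
wrist_force: [7.8, -2.3, 9.3]
opening: 0.0001
grasp_force: 4.7
```

```bash
python3 fr.py +top3
```

```text
top3
[43, 45, 45, 45, 41, 43, 44, 39, 77, 114, 115, 101, 53, 47, 47, 49, 46, 14, 35, 47, 43, 45, 46, 30, 21, 22, 17]
[46, 44, 44, 44, 40, 41, 43, 41, 74, 114, 114, 109, 86, 78, 82, 77, 77, 25, 14, 22, 40, 55, 53, 52, 42, 51, 37]
[45, 45, 44, 42, 44, 46, 44, 45, 80, 112, 114, 114, 111, 114, 113, 111, 113, 89, 37, 6, 12, 13, 26, 28, 27, 31, 61]
[46, 45, 46, 45, 46, 46, 43, 43, 76, 112, 114, 115, 114, 114, 115, 114, 113, 113, 70, 9, 6, 9, 8, 10, 29, 81, 150]
```

>>> carry_out(moves="1.5 0 0 0 0 0 0; 3 0 0 0 0 0 0; 4.5 0 0 0 0 0 0; 6 0 0 0 0 0 0; 8 0 0 0 0 0 0; 10 0 0 0 0 0 0")

```text
time: 11.05
ee_pos: [0.5348, -0.1393, 0.0799]
tcp_rot: [180.0, 0.3, 164.0]
wrist_force: [7.9, -2.3, 8.9]
opening: -0.0003
grasp_force: 4.7
```

>>> carry_out(moves="1.5 0 0 0 0 0 0; 3 0 0 0 0 0 0; 4.5 0 0 0 0 0 0; 6 0 0 0 0 0 0; 8 0 0 0 0 0 0; 10 0 0 0 0 0 0")

```text
time: 11.65
ee_pos: [0.525, -0.1365, 0.08]
tcp_rot: [180.0, 0.3, 164.0]
wrist_force: [5.8, -1.6, 10.8]
opening: 0.0001
grasp_force: 5.4
```

```bash
python3 fr.py +top4
```

```text
top4
[46, 44, 43, 47, 86, 110, 53, 49, 46, 48, 51, 46, 21, 33, 37, 30, 29, 29, 19, 19, 15, 15, 14, 24, 34, 45, 42]
[46, 47, 46, 44, 85, 113, 93, 82, 85, 79, 87, 103, 48, 18, 26, 34, 42, 46, 43, 41, 39, 32, 39, 127, 160, 172, 167]
[46, 45, 45, 45, 82, 114, 115, 115, 114, 112, 114, 117, 103, 60, 14, 11, 20, 23, 28, 17, 24, 59, 146, 189, 194, 193, 190]
[46, 44, 44, 43, 97, 115, 116, 115, 116, 112, 114, 113, 114, 98, 40, 5, 4, 11, 11, 7, 64, 151, 186, 192, 192, 194, 191]
```

>>> carry_out(moves="0 0 -1 0 0 0 0; 0 0 -4 0 0 0 0; 0 0 -15 0 0 0 0; 0 0 -40 0 0 0 10; 10 0 -70 0 0 0 85; 30 0 -100 0 0 0 85; 44 0 -110 0 0 0 85; 44 0 -110 0 0 0 85; 44 0 -110 0 0 0 85; 44 0 -110 0 0 0 85; 44 0 -110 0 0 0 85")

```text
time: 12.8
ee_pos: [0.4809, -0.1239, 0.187]
tcp_rot: [-180.0, -0.1, 164.0]
wrist_force: [0.7, -0.1, -0.7]
opening: 0.0854
grasp_force: 0.0
```

```bash
python3 - <<'E'
from h import *
b=snap('top','top5')['img'];a=snap('scene','scene5')['img'];e=bot.get_obs();print(e['ee_pos'],e['wrist_force'],e['opening'])
x=cv2.resize(a[140:260,150:280,::-1],(430,400),interpolation=2);y=cv2.resize(b[140:260,270:370,::-1],(340,400),interpolation=2)
cv2.imwrite('pics/c5.png',np.hstack([x,y]))
E
python3 fr.py top5
```

```text
[ 0.48092095 -0.12393325  0.18731041] [ 0.42696066 -0.03644273 -0.5588571 ] 0.08476132416210042
top5
[47, 46, 32, 12, 2, 9, 13, 15, 10, 7, 17, 154, 196, 198, 199, 197, 198, 198, 197, 197, 197, 197, 197, 197, 196, 199, 197]
[48, 50, 35, 11, 11, 25, 43, 49, 16, 3, 15, 157, 196, 196, 198, 197, 197, 197, 199, 198, 196, 200, 197, 197, 198, 197, 198]
[49, 46, 35, 10, 12, 39, 78, 75, 22, 7, 22, 162, 198, 196, 197, 198, 199, 196, 196, 196, 197, 198, 196, 199, 198, 197, 199]
[49, 44, 38, 17, 15, 38, 78, 76, 29, 18, 35, 169, 195, 196, 195, 196, 197, 196, 196, 198, 196, 198, 197, 198, 196, 195, 197]
```

View pics/c5.png

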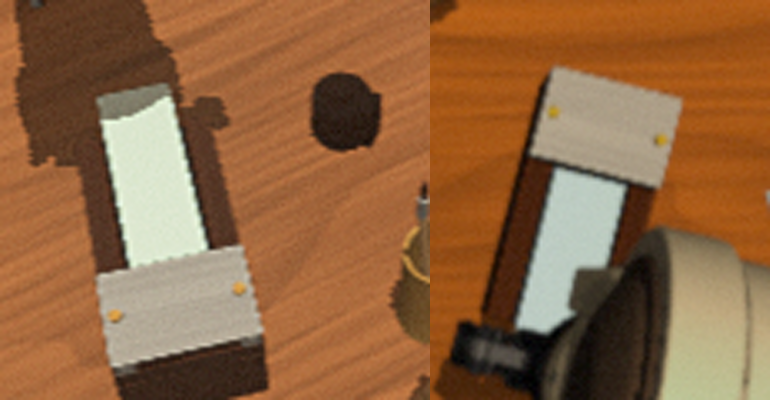

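The left crop shows the strip overhanging, its front corners at about (97,98) and (167,83). The gripper is up and open.

```bash
python3 - <<'E'
from h import *
c=load('scene5')
A=onz(c,(179.0,169.2),.064);B=onz(c,(200.3,164.7),.064);print(A,B,(A+B)/2,np.linalg.norm(A-B),'expected .4649 -.1198')
E
```

```text
[ 0.46113795 -0.14466934  0.064     ] [ 0.4739793  -0.09666578  0.064     ] [ 0.46755862 -0.12066756  0.064     ] 0.04969146668747576 expected .4649 -.1198
```

>>> carry_out(moves="0 0 20 0 0 0 85; 0 0 50 0 0 0 85; 0 0 80 0 0 0 85; 0 0 105 0 0 0 85; 0 0 120 0 0 0 85; 0 0 127 0 0 0 85; 0 0 129 0 0 0 85; 0 0 129 0 0 0 85; 0 0 129 0 0 0 60; 0 0 129 0 0 0 56; 0 0 129 0 0 0 56; 0 0 129 0 0 0 56", force=25)

```text
time: 14.1
ee_pos: [0.4811, -0.124, 0.0595]
tcp_rot: [180.0, 0.0, 164.0]
wrist_force: [-0.2, -0.3, 0.0]
opening: 0.056
grasp_force: 0.0
```

>>> carry_out(moves="0 0 0 0 0 0 53; 0 0 0 0 0 0 51; 0 0 0 0 0 0 49; 0 0 0 0 0 0 47; 0 0 0 0 0 0 45; 0 0 0 0 0 0 45; 0 0 0 0 0 0 45; 0 0 0 0 0 0 45", force=25)

```text
time: 14.9
ee_pos: [0.4809, -0.1239, 0.0592]
tcp_rot: [-180.0, 0.0, 164.0]
wrist_force: [-1.4, 0.1, 1.8]
opening: 0.0491
grasp_force: 25.8
```

>>> carry_out(moves="1 0 0 0 0 0 45; 3 0 0 0 0 0 45; 6 0 0 0 0 0 45; 10 0 0 0 0 0 45; 15 0 0 0 0 0 45; 20 0 0 0 0 0 45; 25 0 0 0 0 0 45; 29 0 0 0 0 0 45; 32 0 0 0 0 0 45; 32 0 0 0 0 0 45; 32 0 0 0 0 0 45", force=35)

```text
time: 16.0
ee_pos: [0.4499, -0.115, 0.0591]
tcp_rot: [-180.0, -0.0, 164.0]
wrist_force: [-1.3, -0.0, 0.7]
opening: 0.0491
grasp_force: 36.0
```

>>> carry_out(moves="0 0 -0.5 0 0 0 45; 0 0 -1.5 0 0 0 45; 0 0 -3 0 0 0 45; 0 0 -6 0 0 0 45; 0 0 -10 0 0 0 45; 0 0 -15 0 0 0 45; 0 0 -22 0 0 0 45; 0 0 -30 0 0 0 45; 0 0 -40 0 0 0 45; 0 0 -50 0 0 0 45; 0 0 -60 0 0 0 45; 0 0 -68 0 0 0 45; 0 0 -72 0 0 0 45; 0 0 -73 0 0 0 45; 0 0 -73 0 0 0 45; 0 0 -73 0 0 0 45")

```text
time: 17.6
ee_pos: [0.45, -0.115, 0.1318]
tcp_rot: [-180.0, -0.0, 164.0]
wrist_force: [-0.1, -0.1, -0.8]
opening: 0.0487
grasp_force: 36.2
```

```bash
python3 - <<'E'
from h import *
b=snap('top','top6')['img'];a=snap('scene','scene6')['img'];e=bot.get_obs();print(e['ee_pos'],e['wrist_force'],e['opening'])
x=cv2.resize(a[100:260,130:300,::-1],(425,400),interpolation=2);y=cv2.resize(b[140:280,230:370,::-1],(370,400),interpolation=2)
cv2.imwrite('pics/c6.png',np.hstack([x,y]))
E
```

```text
[ 0.44995334 -0.11505175  0.13177521] [0.63478187 0.21608274 0.30377604] 0.04895331615646741
```

View pics/c6.png

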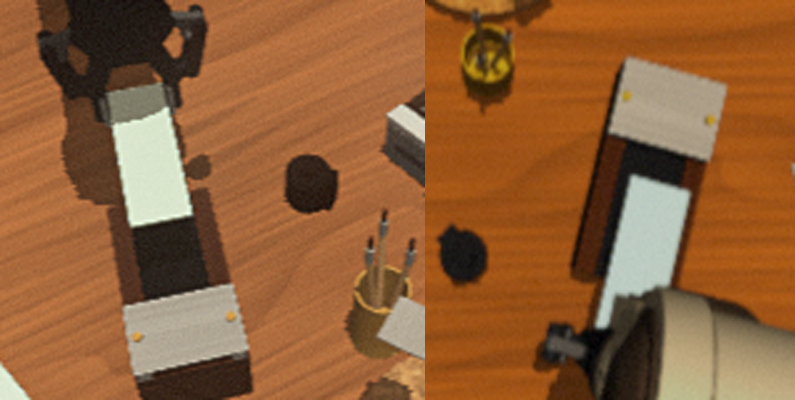

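The strip is lifted and held, its back corners at (130,226),(192,215) in the left crop and (630,174),(690,189) in the right one. I'll triangulate to check for sag.

```bash
cat >> h.py <<'E'
def tri(c1,u1,c2,u2):
    (o1,d1),(o2,d2)=ray(c1,u1),ray(c2,u2)
    s=np.linalg.lstsq(np.stack([d1,-d2],1),o2-o1,rcond=None)[0]
    p,q=o1+d1*s[0],o2+d2*s[1]; return (p+q)/2,np.linalg.norm(p-q)
E
python3 - <<'E'
from h import *
s,t=load('scene6'),load('top6')
S=lambda x,y:(130+x/2.5-.3,100+y/2.5-.3)
T=lambda x,y:(230+(x-425)/2.643-.3,140+y/2.857-.3)
# scene camera looks back at robot: its left is world -y? left corner = -y
print(tri(s,S(130,226),t,T(690,189)));print(tri(s,S(192,215),t,T(630,174)))
ax=np.array([np.cos(np.radians(-16)),np.sin(np.radians(-16))])
print('expected back mid',np.array([.45,-.115])+ax*.1345)
E
```

```text
(array([ 0.5717831 , -0.17582791,  0.13530103]), np.float64(0.00038989778900379963))
(array([ 0.58437176, -0.12776843,  0.131475  ]), np.float64(0.0006340713713302314))
expected back mid [ 0.5792897  -0.15207322]
```

>>> carry_out(moves="0 0 -5 0 0 0 45; 0 0 -15 0 0 0 45; 0 0 -30 0 0 0 45; 0 0 -45 0 0 0 45; 0 0 -60 0 0 0 45; 1 5 -72 0 0 -0.6 45; 3 15 -78 0 0 -1.7 45; 7 32 -80 0 0 -3.7 45; 12 55 -80 0 0 -6.3 45; 17 80 -80 0 0 -9.2 45; 22 105 -80 0 0 -12.1 45; 27 130 -80 0 0 -15 45; 33 155 -80 0 0 -17.9 45; 38 180 -80 0 0 -20.8 45; 43 205 -80 0 0 -23.6 45; 48 228 -80 0 0 -26.3 45; 51 244 -80 0 0 -28.1 45; 53 253 -80 0 0 -29.2 45; 53.5 255.8 -80 0 0 -29.5 45; 53.5 255.8 -80 0 0 -29.5 45")

```text
time: 19.7
ee_pos: [0.4691, 0.1457, 0.2122]
tcp_rot: [-180.0, -0.0, -166.5]
wrist_force: [-0.5, -0.8, -0.4]
opening: 0.0488
grasp_force: 36.3
```

>>> carry_out(moves="0 0 5 0 0 0 45; 0 0 15 0 0 0 45; 0 0 30 0 0 0 45; 0 0 45 0 0 0 45; 0 0 60 0 0 0 45; 0 0 75 0 0 0 45; 0 0 88 0 0 0 45; 0 0 97 0 0 0 45; 0 0 103 0 0 0 45; 0 0 105 0 0 0 45; 0 0 105 0 0 0 45; 0 0 105 0 0 0 45; 0 0 105 0 0 0 45")

```text
time: 21.0
ee_pos: [0.4695, 0.1456, 0.1077]
tcp_rot: [180.0, 0.0, -166.5]
wrist_force: [0.6, -0.1, 0.3]
opening: 0.0485
grasp_force: 36.3
```

```bash
python3 - <<'E'
from h import *
b=snap('top','top7')['img'];a=snap('scene','scene7')['img'];e=bot.get_obs();print(e['ee_pos'],e['tcp_rot'],e['wrist_force'],e['opening'])
x=cv2.resize(a[100:200,260:370,::-1],(440,400),interpolation=2);y=cv2.resize(b[175:275,140:230,::-1],(360,400),interpolation=2)
cv2.imwrite('pics/c7.png',np.hstack([x,y]))
E
```

```text
[0.46943504 0.14560096 0.10758593] [ 1.79998746e+02  3.97356959e-02 -1.66493879e+02] [ 0.04599603 -0.18380016 -0.67558223] 0.048380008253612765
```

View pics/c7.png

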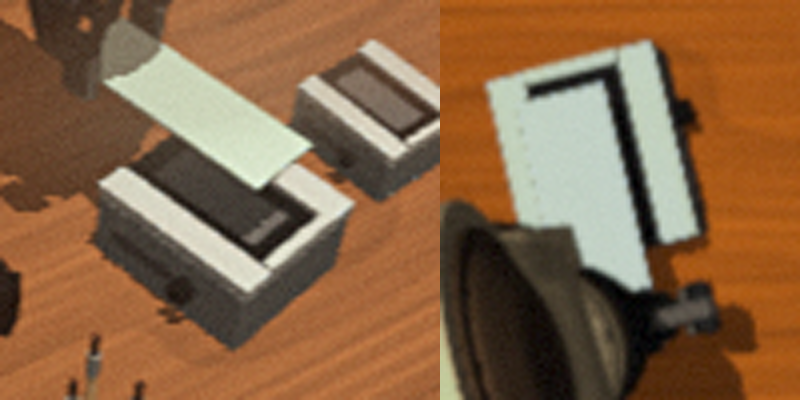

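The strip hovers over the viewer. Its far corners are at (313,147),(262,188) in the left crop and (524,98),(606,80) in the right one.

```bash
python3 - <<'E'
from h import *
s,t=load('scene7'),load('top7')
S=lambda x,y:(260+x/4-.4,100+y/4-.4)
T=lambda x,y:(140+(x-440)/4-.4,175+y/4-.4)
st=np.array([.6138,.1805]);a=np.radians(13.5);v=np.array([np.cos(a),np.sin(a)]);n=np.array([-v[1],v[0]])
for P in (tri(s,S(313,147),t,T(524,98)),tri(s,S(262,188),t,T(606,80))):
    p=P[0];d=p[:2]-st;print(p.round(4),P[1].round(4),'along',(d@v).round(4),'lat',(d@n).round(4))
# side edges of strip in top view at z~.111: left edge and right edge
for q in ((606,80),(651,290)): print('R',[ (f(onz(t,T(*q),.111)[:2]-st)).round(4) for f in (lambda d:d@v,lambda d:d@n)])
# viewer inner guide edge right in scene/ stop: scene0 top-of-guides
for q in ((524,98),(540,215)): print('L',[ (f(onz(t,T(*q),.111)[:2]-st)).round(4) for f in (lambda d:d@v,lambda d:d@n)])
for q in ((618,50),(660,245)): print('guideR inner',[ (f(onz(t,T(*q),.061)[:2]-st)).round(4) for f in (lambda d:d@v,lambda d:d@n)])
# guides from top0 crop1 (scale4, offset 148,150)
t0=load('top0');C=lambda x,y:(148+x/4-.4,150+y/4-.4)
for q in ((58,186),(97,368),(146,160),(188,344)): print('g',[ (f(onz(t0,C(*q),.061)[:2]-st)).round(4) for f in (lambda d:d@v,lambda d:d@n)])
E
```

```text
[0.5968 0.1967 0.1121] 0.0031 along -0.0128 lat 0.0197
[0.6064 0.1521 0.1114] 0.0048 along -0.0138 lat -0.0259
R [np.float64(-0.0155), np.float64(-0.0275)]
R [np.float64(-0.1343), np.float64(-0.0242)]
L [np.float64(-0.0138), np.float64(0.0189)]
L [np.float64(-0.079), np.float64(0.0252)]
guideR inner [np.float64(0.0067), np.float64(-0.0303)]
guideR inner [np.float64(-0.1106), np.float64(-0.027)]
g [np.float64(-0.0009), np.float64(0.0248)]
g [np.float64(-0.1101), np.float64(0.0273)]
g [np.float64(0.0009), np.float64(-0.0289)]
g [np.float64(-0.1101), np.float64(-0.0272)]
```

```bash
cat > ed.py <<'E'
from h import *
st=np.array([.6138,.1805]);a=np.radians(13.5);v=np.array([np.cos(a),np.sin(a)]);n=np.array([-v[1],v[0]])
def prof(c,z,along,lats):
    g=cv2.cvtColor(c['img'],cv2.COLOR_RGB2GRAY).astype(np.float32)
    uv=np.array([proj(c,[*(st+v*along+n*l),z]) for l in lats],np.float32)
    return cv2.remap(g,uv[:,:1].copy(),uv[:,1:].copy(),cv2.INTER_LINEAR).ravel()
def cross(c,z,along,lo,hi):
    l=np.arange(lo,hi,.0003);p=prof(c,z,along,l);m=(p.max()+p.min())/2
    i=np.where(np.diff(np.sign(p-m)))[0];return (l[i]*1000).round(1)
def fit(c,z,al,lo,hi,nm):
    q=[(x,cross(c,z,x,lo,hi)) for x in al];q=[(x*1000,y[0]) for x,y in q if len(y)==1]
    if len(q)>2:
        k=np.polyfit(*np.array(q).T,1);print(nm,len(q),'lat at stop %.1f, at -110 %.1f, yaw %.2f'%(k[1],k[1]-110*k[0],13.5+np.degrees(np.arctan(k[0]))))
    else: print(nm,q)
E
python3 - <<'E'
from ed import *
t0,t7=load('top0'),load('top7')
fit(t0,.061,np.arange(-.1,-.008,.008),.018,.036,'t0 L')
fit(t0,.061,np.arange(-.1,-.008,.008),-.036,-.018,'t0 R')
fit(t7,.061,np.arange(-.1,-.008,.008),-.036,-.027,'t7 guide R')
fit(t7,.111,np.arange(-.1,-.02,.008),-.031,-.021,'t7 strip R')
print([cross(t7,.111,x,-.033,-.018).tolist() for x in(-.1,-.06,-.02)])
print([prof(t7,.111,x,np.arange(-.034,-.016,.001)).astype(int).tolist() for x in(-.1,-.06,-.02)])
E
```

```text
t0 L 12 lat at stop 27.0, at -110 27.6, yaw 13.23
t0 R 12 lat at stop -28.3, at -110 -27.9, yaw 13.29
t7 guide R 12 lat at stop -29.2, at -110 -28.9, yaw 13.36
t7 strip R 10 lat at stop -26.1, at -110 -25.7, yaw 13.29
[[-25.8], [-25.8], [-25.8]]
[[49, 31, 15, 11, 11, 15, 25, 43, 86, 136, 163, 186, 195, 200, 202, 203, 205, 204], [59, 34, 19, 15, 12, 19, 26, 56, 92, 130, 163, 187, 196, 203, 203, 202, 202, 203], [60, 33, 28, 24, 25, 28, 41, 67, 98, 136, 173, 186, 196, 200, 200, 201, 202, 203]]
```

>>> carry_out(moves="0 0.3 5 0 0 0 45; 0 0.3 13 0 0 0 45; 0 0.3 23 0 0 0 45; 0 0.3 33 0 0 0 45; 0 0.3 41 0 0 0 45; 0 0.3 46 0 0 0 45; 0 0.3 49 0 0 0 45; 0 0.3 51 0 0 0 45; 0 0.3 52 0 0 0 45; 0 0.3 52 0 0 0 45; 0 0.3 52 0 0 0 45; 0 0.3 52 0 0 0 45")

```text
time: 22.3
ee_pos: [0.4693, 0.1459, 0.0554]
tcp_rot: [180.0, 0.0, -166.5]
wrist_force: [-0.0, 0.4, -0.6]
opening: 0.0489
grasp_force: 36.3
```

```bash
python3 - <<'E'
from ed import *
b=snap('top','top8')['img'];a=snap('scene','scene8')['img'];e=bot.get_obs();print(e['ee_pos'],e['wrist_force'],e['torque'])
x=cv2.resize(a[100:200,260:370,::-1],(440,400),interpolation=2);y=cv2.resize(b[175:275,140:230,::-1],(360,400),interpolation=2)
cv2.imwrite('pics/c8.png',np.hstack([x,y]))
E
```

```text
[0.46923636 0.1458418  0.05535952] [-0.2034676   1.03101571 -0.32992605] [-0.01050605  0.02767197  0.03338018]
```

View pics/c8.png

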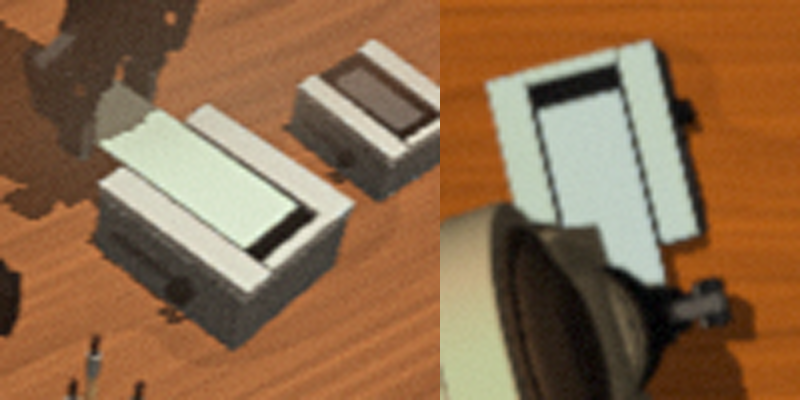

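The strip sits between the guides with dark gaps on both sides, and its back end is about 14 mm short of the stop. Next I'll lower it to contact.

>>> carry_out(moves="0 0 0.3 0 0 0 45; 0 0 0.6 0 0 0 45; 0 0 0.6 0 0 0 45; 0 0 0.6 0 0 0 45")

```text
time: 22.8
ee_pos: [0.4692, 0.1459, 0.0547]
tcp_rot: [-180.0, 0.0, -166.5]
wrist_force: [-0.6, 0.1, 0.7]
opening: 0.0488
grasp_force: 36.3
```

>>> carry_out(moves="0 0 0.3 0 0 0 45; 0 0 0.5 0 0 0 45; 0 0 0.5 0 0 0 45; 0 0 0.5 0 0 0 45")

```text
time: 23.2
ee_pos: [0.4692, 0.1459, 0.0542]
tcp_rot: [180.0, 0.0, -166.5]
wrist_force: [-0.9, -0.4, 1.6]
opening: 0.0487
grasp_force: 36.5
```

>>> carry_out(moves="-1 0 0 0 0 0 45; -2.5 0 0 0 0 0 45; -4 0 0 0 0 0 45; -5.5 0 0 0 0 0 45; -7 0 0 0 0 0 45; -8.5 0 0 0 0 0 45; -9.5 0 0 0 0 0 45; -10 0 0 0 0 0 45; -10 0 0 0 0 0 45; -10 0 0 0 0 0 45")

```text
time: 24.2
ee_pos: [0.479, 0.1482, 0.0542]
tcp_rot: [-180.0, 0.0, -166.5]
wrist_force: [-2.3, 0.0, 4.5]
opening: 0.0485
grasp_force: 36.6
```

>>> carry_out(moves="-0.5 0 0 0 0 0 45; -1 0 0 0 0 0 45; -1.5 0 0 0 0 0 45; -1.5 0 0 0 0 0 45; -1.5 0 0 0 0 0 45")

```text
time: 24.7
ee_pos: [0.4804, 0.1485, 0.0541]
tcp_rot: [-180.0, 0.0, -166.5]
wrist_force: [-1.9, 0.5, 4.9]
opening: 0.0492
grasp_force: 36.6
```

>>> carry_out(moves="-0.5 0 0 0 0 0 45; -1 0 0 0 0 0 45; -1 0 0 0 0 0 45; -1 0 0 0 0 0 45")

```text
time: 25.1
ee_pos: [0.4813, 0.1488, 0.0541]
tcp_rot: [180.0, 0.0, -166.5]
wrist_force: [-2.0, -0.6, 5.2]
opening: 0.0489
grasp_force: 36.7
```

>>> carry_out(moves="0 0 -0.3 0 0 0 45; -0.4 0 -0.3 0 0 0 45; -0.8 0 -0.3 0 0 0 45; -0.8 0 -0.3 0 0 0 45; -0.8 0 -0.3 0 0 0 45")

```text
time: 25.6
ee_pos: [0.4821, 0.1489, 0.0544]
tcp_rot: [180.0, -0.0, -166.5]
wrist_force: [-1.4, -0.1, 2.9]
opening: 0.0487
grasp_force: 36.6
```

>>> carry_out(moves="-0.3 0 0 0 0 0 45; -0.6 0 0 0 0 0 45; -0.6 0 0 0 0 0 45; -0.6 0 0 0 0 0 45")

```text
time: 26.0
ee_pos: [0.4827, 0.1491, 0.0544]
tcp_rot: [-180.0, 0.0, -166.5]
wrist_force: [-2.3, -0.7, 2.8]
opening: 0.0487
grasp_force: 36.6
```

```bash
python3 - <<'E'
from ed import *
b=snap('top','top9');a=snap('scene','scene9');e=bot.get_obs();print(e['ee_pos'],e['wrist_force'])
for c in (b,a):
  g=cv2.cvtColor(c['img'],cv2.COLOR_RGB2GRAY).astype(np.float32)
  for l in(-.015,0,.015):
    uv=np.array([proj(c,[*(st+v*s+n*l),.060]) for s in np.arange(-.02,.012,.001)],np.float32)
    print(cv2.remap(g,uv[:,:1].copy(),uv[:,1:].copy(),cv2.INTER_LINEAR).ravel().astype(int).tolist())
E
```

```text
[0.4826704  0.14908425 0.05435095] [-1.67338212  0.18514457  2.61036851]
[199, 200, 200, 199, 197, 198, 200, 200, 199, 199, 199, 199, 198, 198, 196, 188, 178, 159, 137, 124, 139, 156, 172, 186, 195, 195, 195, 181, 166, 148, 129, 111]
[199, 200, 200, 200, 200, 199, 199, 199, 200, 200, 199, 199, 199, 199, 198, 197, 185, 168, 151, 144, 138, 151, 172, 187, 191, 195, 188, 179, 167, 147, 127, 116]
[200, 201, 201, 201, 201, 200, 199, 198, 199, 200, 201, 200, 199, 199, 198, 189, 173, 156, 137, 119, 126, 146, 166, 179, 191, 192, 190, 182, 166, 149, 132, 115]
[223, 223, 223, 223, 223, 223, 224, 225, 224, 224, 224, 224, 224, 224, 224, 224, 225, 224, 223, 219, 215, 213, 214, 216, 218, 219, 214, 203, 183, 152, 128, 108]
[224, 224, 224, 224, 224, 224, 223, 223, 224, 224, 224, 224, 225, 226, 225, 225, 226, 223, 216, 205, 195, 195, 200, 210, 217, 220, 211, 193, 169, 143, 121, 105]
[225, 225, 225, 225, 225, 225, 224, 225, 225, 225, 225, 226, 225, 225, 224, 225, 226, 223, 215, 206, 199, 197, 200, 208, 213, 218, 212, 196, 174, 145, 123, 105]
```

>>> carry_out(moves="-0.3 0 0 0 0 0 45; -0.6 0 0 0 0 0 45; -0.6 0 0 0 0 0 45; -0.6 0 0 0 0 0 45")

```text
time: 26.5
ee_pos: [0.4833, 0.1492, 0.0544]
tcp_rot: [180.0, 0.0, -166.5]
wrist_force: [-2.2, -0.3, 3.3]
opening: 0.0491
grasp_force: 36.6
```

>>> carry_out(moves="-0.3 0 0 0 0 0 45; -0.5 0 0 0 0 0 45; -0.5 0 0 0 0 0 45; -0.5 0 0 0 0 0 45")

```text
time: 26.9
ee_pos: [0.4838, 0.1494, 0.0544]
tcp_rot: [-180.0, 0.0, -166.5]
wrist_force: [-1.9, -0.5, 3.3]
opening: 0.0491
grasp_force: 36.6
```

>>> carry_out(moves="-0.2 0 0 0 0 0 45; -0.4 0 0 0 0 0 45; -0.4 0 0 0 0 0 45; -0.4 0 0 0 0 0 45")

```text
time: 27.3
ee_pos: [0.4841, 0.1494, 0.0544]
tcp_rot: [180.0, 0.0, -166.5]
wrist_force: [-1.2, 0.3, 2.6]
opening: 0.0488
grasp_force: 36.6
```

>>> carry_out(moves="-0.2 0 0 0 0 0 45; -0.4 0 0 0 0 0 45; -0.4 0 0 0 0 0 45; -0.4 0 0 0 0 0 45")

```text
time: 27.7
ee_pos: [0.4845, 0.1495, 0.0544]
tcp_rot: [180.0, 0.0, -166.5]
wrist_force: [-2.1, -0.3, 3.7]
opening: 0.049
grasp_force: 36.6
```

>>> carry_out(moves="-0.2 0 0 0 0 0 45; -0.4 0 0 0 0 0 45; -0.4 0 0 0 0 0 45; -0.4 0 0 0 0 0 45")

```text
time: 28.1
ee_pos: [0.4847, 0.1496, 0.0544]
tcp_rot: [180.0, -0.0, -166.5]
wrist_force: [-4.9, -1.6, 4.5]
opening: 0.049
grasp_force: 36.7
```

```bash
cat > gap.py <<'E'
from ed import *
import sys
b=snap('top',sys.argv[1]);a=snap('scene','s'+sys.argv[1]);e=bot.get_obs();print(e['ee_pos'],e['wrist_force'])
for c in (b,a):
  g=cv2.cvtColor(c['img'],cv2.COLOR_RGB2GRAY).astype(np.float32)
  for l in(-.015,0,.015):
    uv=np.array([proj(c,[*(st+v*s+n*l),.060]) for s in np.arange(-.02,.012,.001)],np.float32)
    print(cv2.remap(g,uv[:,:1].copy(),uv[:,1:].copy(),cv2.INTER_LINEAR).ravel().astype(int).tolist())
E
python3 gap.py top10
```

```text
[0.48467158 0.14956817 0.05437983] [-5.05769209 -2.11568025  4.51200129]
[199, 199, 199, 200, 201, 201, 201, 200, 201, 201, 201, 201, 201, 201, 200, 198, 196, 188, 178, 170, 171, 171, 180, 190, 197, 196, 195, 182, 167, 148, 127, 108]
[199, 200, 200, 200, 199, 198, 198, 198, 198, 199, 200, 200, 200, 200, 201, 201, 199, 194, 189, 184, 180, 182, 187, 192, 194, 196, 190, 181, 168, 148, 128, 116]
[199, 199, 199, 199, 200, 200, 199, 198, 199, 199, 199, 200, 201, 200, 199, 199, 198, 196, 188, 179, 176, 176, 179, 188, 195, 195, 192, 183, 167, 149, 131, 112]
[223, 223, 223, 223, 222, 223, 224, 224, 224, 223, 223, 223, 223, 223, 223, 224, 224, 224, 223, 223, 221, 219, 217, 218, 220, 221, 214, 202, 181, 151, 126, 105]
[223, 223, 223, 225, 226, 225, 224, 223, 224, 223, 223, 223, 223, 223, 223, 224, 224, 224, 223, 221, 219, 218, 218, 218, 219, 219, 210, 194, 171, 143, 119, 102]
[223, 224, 224, 224, 224, 223, 222, 222, 223, 224, 225, 225, 224, 224, 224, 224, 225, 225, 224, 219, 213, 209, 206, 211, 215, 218, 211, 194, 171, 143, 121, 103]
```

>>> carry_out(moves="0 0 -0.2 0 0 0 45; 0 0 -0.2 0 0 0 45; 0 0 -0.2 0 0 0 52; 0 0 -0.2 0 0 0 56; 0 0 -0.2 0 0 0 62; 0 0 -0.2 0 0 0 68; 0 0 -0.2 0 0 0 74; 0 0 -0.2 0 0 0 74; 0 0 -0.2 0 0 0 74")

```text
time: 29.1
ee_pos: [0.4849, 0.1496, 0.0546]
tcp_rot: [-180.0, 0.0, -166.5]
wrist_force: [-0.3, 0.2, -0.1]
opening: 0.074
grasp_force: 0.0
```

>>> carry_out(moves="0 0 -3 0 0 0 74; 0 0 -10 0 0 0 74; 0 0 -25 0 0 0 74; 0 0 -50 0 0 0 74; 10 0 -85 0 0 0 74; 40 0 -120 0 0 0 74; 80 0 -150 0 0 0 74; 120 0 -170 0 0 0 74; 150 0 -180 0 0 0 74; 150 0 -180 0 0 0 74; 150 0 -180 0 0 0 74; 150 0 -180 0 0 0 74")

```text
time: 30.3
ee_pos: [0.3395, 0.1147, 0.2348]
tcp_rot: [180.0, 0.0, -166.5]
wrist_force: [0.1, 0.3, -0.3]
opening: 0.0741
grasp_force: 0.0
```

```bash
python3 gap.py top11; python3 - <<'E'
from ed import *
b=load('top11')['img'];a=load('stop11')['img']
x=cv2.resize(a[100:260,150:370,::-1],(440,320),interpolation=2);y=cv2.resize(b[165:265,140:230,::-1],(288,320),interpolation=2)
cv2.imwrite('pics/c11.png',np.hstack([x,y]))
E
```

```text
[0.3394244  0.11467185 0.23416243] [ 0.50246225 -0.39646423  0.36579523]
[199, 199, 200, 200, 199, 199, 199, 199, 199, 199, 199, 199, 199, 199, 199, 197, 194, 186, 174, 165, 164, 164, 174, 187, 195, 194, 193, 180, 165, 147, 127, 108]
[199, 199, 200, 200, 198, 196, 196, 198, 200, 200, 199, 199, 199, 199, 198, 198, 196, 193, 189, 182, 176, 179, 186, 192, 194, 196, 189, 179, 166, 145, 124, 113]
[200, 199, 198, 198, 198, 198, 198, 198, 198, 198, 198, 198, 197, 198, 199, 198, 197, 195, 186, 177, 174, 174, 176, 185, 194, 194, 190, 181, 164, 147, 129, 113]
[217, 217, 218, 218, 217, 217, 216, 217, 217, 217, 215, 217, 218, 219, 219, 219, 220, 219, 217, 214, 212, 210, 209, 210, 211, 213, 208, 197, 176, 146, 122, 102]
[219, 219, 218, 217, 216, 216, 218, 220, 220, 218, 217, 218, 219, 220, 220, 219, 219, 219, 218, 217, 215, 211, 210, 210, 211, 212, 203, 187, 164, 138, 115, 98]
[221, 221, 220, 219, 219, 219, 220, 220, 219, 219, 219, 219, 218, 217, 219, 220, 222, 220, 217, 212, 207, 203, 200, 204, 207, 211, 204, 189, 167, 141, 119, 101]
```

View pics/c11.png

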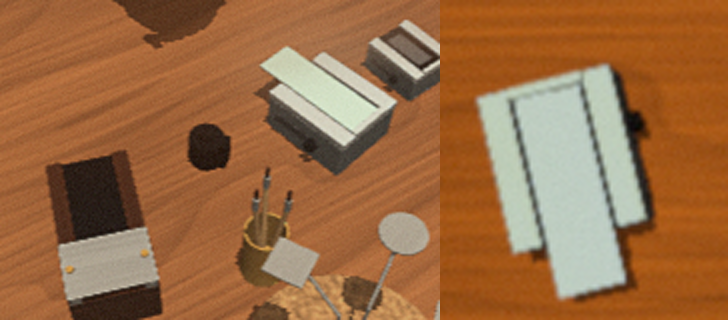

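The strip lies flat between the guides and up against the stop, and the other things are where they were. I'm handing the job in.

```bash
python3 -c "
from workcell import bot
print(bot.job_done())"
```

```text
the job is handed in; nothing more can be done
None
```

The glass strip lies flat between the large viewer's guides, pushed up against the end stop until I felt contact, then released; the job was handed in at about 30 s, and no verdict came back. The press peaked at 10.8 N against the 11 N limit at the end of the drag.

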